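# Fit the take-up reel and hold the guide rod through both bushings

## Task

Get the take-up stand ready: put the empty white reel fully home on the stand's upright spindle and let go of it. Then take the long guide rod out of the rod holder and lower it, tip first, through the upper and then the lower bushing of the stand until its tip shows below the lower bushing, clear of the base plate. Finish while still holding the rod there by its handle, with the rod hanging in your grip and touching nothing underneath; leave the short rod in its holder.

Things in the scene. Friction and masses are not known exactly. Their poses are not given: they have to be found in the camera images.
- stand: Fixed aluminium stand. Base plate 90 x 240 mm (x, y), 10 mm thick; origin at the centre of its underside, z up. Upright spindle at x 0, y +75 mm. At x 0, y -75 mm two brass bushings on one vertical axis, z 32 to 46 and z 80 to 94 mm, in 44 mm wide arms of a column (16 x 44 mm, top at z 98 mm) at x +34 mm. Under the lower bushing only the base plate (top at z 10 mm).
- spindle_tip (a point): Centre of the top of the stand's upright steel spindle, 69 mm above the stand's underside. Spindle 12 mm diameter, tapering to 6 mm in its top 7 mm. At its foot a washer of 24 mm diameter, on which the reel seats, 11 mm above the stand's underside.
- upper_bushing (a point): Centre of the top face of the upper bushing, 94 mm above the underside of the stand (bore 13 mm, 14 mm long).
- lower_bushing (a point): Centre of the top face of the lower bushing, 46 mm above the underside of the stand (bore 13 mm, 14 mm long; its lower face is 32 mm above the underside).
- reel: Empty white plastic reel standing on the worktop, 58 mm high, about 60 g. Origin at the centre of its underside, z = its axis. Two flanges of 66 mm diameter (z = 0 to 4 and 26 to 30 mm) on a hub; above the upper flange a neck of 28 mm diameter from z = 30 to 58 mm to grip. Bore 15 mm, right through.
- rod_holder: Fixed grey rod holder: base plate and top plate 56 x 140 mm (x, y) on four posts, 100 mm high, open at the sides. Origin at the centre of its underside. Two seats (holes of 14 mm in the 8 mm top plate) at x = 0, y = +42 and -42 mm; one rod hangs by its collar in each, handle up.
- long_rod: The long guide rod, about 110 g, upright in one seat of the holder. Steel shaft of 10 mm diameter, 92 mm from collar to tip, the last 8 mm tapering to 4 mm. Origin on the axis at the underside of the collar, z up towards the handle. Collar 26 mm diameter, z = 0 to 5 mm; black round handle 18 mm diameter, z = 5 to 50 mm.
- long_rod_tip (a point): The lower end of the long rod, on its axis.
- short_rod: A rod of the same make with a shaft of only 50 mm, in the other seat of the holder; same handle, collar and origin. Not to be used.
Mind the look-alikes: they are no part of the job. Leave any blue, orange or yellow look-alike of the long_rod alone.

How it is judged:
On the way, in this order (a step that is already met when the one before it is completed fails the run):
1. the reel is fully home on the spindle and let go (z of reel in the frame of stand between 0.008 and 0.015 m and horizontal distance between reel and spindle_tip below 0.004 m and angle between reel's own z axis and vertical below 0.06 rad and contact force between the fingers and reel below 0.1 N), for 0.2 s.
2. the tip of the long rod has passed through the upper bushing, not yet the lower one (z of long_rod_tip in the frame of stand between 0.044 and 0.084 m and horizontal distance between long_rod_tip and upper_bushing below 0.007 m and angle between long_rod's own z axis and vertical below 0.15 rad), for 0.04 s.
At the end, for the whole second after the job is handed in: The fingers hold the still, upright long rod (over 2 N) through both bushings, its tip 2 to 20.5 mm below the lower one, clear of the base plate. The reel sits upright on the spindle, within 4 mm of its seat and axis, untouched; the short rod is within 20 mm of its start (z of long_rod_tip in the frame of stand between 0.0115 and 0.03 m and horizontal distance between long_rod_tip and lower_bushing below 0.005 m and horizontal distance between long_rod and upper_bushing below 0.006 m and angle between the z axis of long_rod and the z axis of stand, either way round below 0.08 rad and contact force between the fingers and long_rod above 2 N and linear speed of long_rod below 0.02 m/s and z of reel in the frame of stand between 0.008 and 0.015 m and horizontal distance between reel and spindle_tip below 0.004 m and angle between reel's own z axis and vertical below 0.06 rad and contact force between the arm and reel below 0.1 N and distance of short_rod from where it was at the start of the episode below 0.02 m); the arm keeps its last pose, push and grip.
It fails at once if the short rod is pulled out of its seat or knocked away (distance of short_rod from where it was at the start of the episode above 0.03 m).
It also fails if it takes over 64 s, if anything falls off the work surface, if the arm or the gripper's body presses on something with over 40 N, if the wrist force passes 120 N, or if a joint passes its speed limit or range.

## Robot

A 6-joint arm with a two-finger parallel gripper is mounted at the origin on a cart in front of the work surface, level with it; the furniture and walls round the work are solid. World frame = base frame: x ahead of the robot, y to its left, z up, the work surface at z = 0. Lengths are in m, angles in rad, forces in N, time in s.
With the tool pointing down it reaches from about 0.35 to 0.8 m from the base axis. Payload 7.3 kg.
Tool frame: the origin (TCP) lies between the finger pads; the fingertips stand 19 mm ahead of it and the grasp point (between the pads) is the TCP; z points along the fingers, y is the direction in which the jaws open and shut (so a half turn about z gives the same grasp; the last joint's range is limited). The gripper opens to 85 mm and grips with 20 to 120 N. Pads are 22 mm wide; open, the fingers measure 114 mm over their backs; the gripper's body (76 mm by 85 mm) begins 54 mm behind the grasp point. The pads swing forward as they close: fully open they stand 13 mm farther back than shut.
Start: joints at [-1.262, 0.342, 1.524, -0, 1.275, -0.146], TCP at [0.231, -0.472, 0.25] pointing down, gripper open.
Joint ranges: [-2.53, 2.53], [-0.77, 2.02], [0.04, 2.7], [-1, 4.14], [0.28, 2.66], [-3.11, 3.11]. Speed limits (rad/s): [2.57, 2.57, 3.14, 3.14, 3.14, 3.14].

## Interface

Orientations are given as a unit quaternion [w, x, y, z].
In Python, from workcell import get_state, camera, camera_model, finish_job gives the robot as it stands.
- The arm moves only by the tool carry_out, never from a script. Its argument "series" is a list of rows, each a list of 4 numbers: the shift along the tool's x, y, z in units of 0.1 m (1.0 is 0.1 m), then the turn about the tool's z in units of 90 degrees (1.0 is 90 degrees). A call has 1 to 8 rows; each row is the pose to reach, as a shift and turn from the pose commanded when the call began, along the tool's axes at that moment; what a row does not reach only later rows make up. A row lasts 1/12 s, in which the tool goes at most 41.7 mm and 7.16 degrees, less where a joint would pass 70% of its speed; a pose out of reach is approached as far as the arm can. A call with a number of a shift or a turn outside -1 to 1 is refused whole. A call with a gripper value outside its range is refused whole. "fingers" is the gripper's target within -1 to 1 (fully open at 1, half-way at 0, shut at -1), set as the call begins (left out, the last holds). The fingers move at their own pace and stop on an object; the grip force is fixed at half the most. Time passes only in rows, so rows that repeat a pose let the fingers close. It gives the time, the measured TCP pose, the force and the opening at its end, in the units of the state.
- get_state(): the state, without advancing time (a new reading comes with each control period).
- camera(name): name is "scene" or "top" or "wrist"; returns the picture (400x640x3 uint8, red, green, blue); there is no depth.
- camera_model(name): a dict with "fov_y" (degrees; the focal length in pixels is half the picture's height over the tangent of half this angle, whatever the lens; pixels are square), "cx", "cy" (the principal point, pixels), "world_to_cam" (4x4, takes a point from world to camera coordinates). Camera axes: x right, y down, z forward; pixel columns grow to the right and rows downward; lengths in m; the calibration is good to about 2 mm. A picture is of the moment at which its call begins: read the wrist's pose just before it. camera_model takes no time and is no camera call; for the wrist camera it gives the pose at the moment of the call.
- finish_job(): hands the job in, once; it reports no verdict.
The state is a dict: "t": time; "joint_pos": joint angles; "joint_velocities": joint speeds; "joint_efforts": joint torques, N m; "eef_pos": TCP position; "ee_rot": TCP orientation; "force": force on the tool from outside, world axes, zero at the start; "ft_torque": the same for the moment, N m; "opening": opening from 0.0 (shut) to 1.0 (fully open).
Only numpy, scipy, OpenCV 4.12 (cv2) and the standard library are available. Lean on these libraries where they do the work, as an engineer would, in place of code of your own. Each camera call takes 0.05 s, during which the arm holds its last target.

## Working session

There is one attempt and no reset: what is moved stays moved. The work goes in short steps, Python scripts to look and compute and a tool call to move; the robot and the scene stay as the last step left them, time stands still between calls to the robot, and variables do not carry over. Pictures are saved under pics/ and viewed, and the job is handed in when it is done.

Besides the shell and the picture viewer there is one more tool, called after "Call:" by a JSON object that holds its "name" and its "arguments". carry_out: Moves the arm, as the interface text tells. Its arguments: {"type":"object","properties":{"series":{"type":"array"},"fingers":{"type":"number"}},"required":["series"]}

```bash
mkdir -p pics; ls; python3 - <<'E'
from workcell import *
import cv2
s=get_state();print(s)
for n in("scene","top","wrist"):
    m=camera_model(n);print(n,m)
    cv2.imwrite(f"pics/{n}0.png",cv2.cvtColor(camera(n),cv2.COLOR_RGB2BGR))
E
```

```text
pics
{'t': 0.0, 'joint_pos': array([-1.26202686e+00,  3.42731832e-01,  1.52503854e+00,  6.43153759e-06,
        1.27538933e+00, -1.46013510e-01]), 'joint_velocities': array([ 3.90221122e-04,  2.20334514e-04, -2.26328665e-03,  6.05190094e-04,
       -6.92941844e-04, -8.69096900e-05]), 'joint_efforts': array([ 9.23260413e-04, -4.33674538e+01, -2.46008044e+01, -9.16692898e-05,
        7.66254205e-03, -4.55337852e-05]), 'eef_pos': array([ 0.23051457, -0.47126577,  0.2496137 ]), 'ee_rot': array([-7.81181418e-04,  9.74257677e-01,  2.25435945e-01, -6.06257148e-05]), 'force': array([ 0.02243288, -0.93723268,  0.25301932]), 'ft_torque': array([ 0.02194561, -0.02124373,  0.01421282]), 'opening': 1.0017023492137416}
scene {'fov_y': 57.83641150738659, 'cx': 314.40985338824424, 'cy': 198.7141590530782, 'world_to_cam': array([[-0.83864051, -0.54467908, -0.00260579,  0.41735395],
       [-0.24475964,  0.38112076, -0.89153782,  0.21394481],
       [ 0.48659512, -0.74704194, -0.45293876,  0.90374637],
       [ 0.        ,  0.        ,  0.        ,  1.        ]])}
top {'fov_y': 53.221126825542974, 'cx': 319.4963837562505, 'cy': 199.60499212725594, 'world_to_cam': array([[ 0.10329312, -0.99463717,  0.0052368 , -0.04265219],
       [-0.97463379, -0.10226391, -0.19907553,  0.49815418],
       [ 0.19854346,  0.01545917, -0.97997016,  1.12921216],
       [ 0.        ,  0.        ,  0.        ,  1.        ]])}
wrist {'fov_y': 66.19759155691001, 'cx': 320.16926165307274, 'cy': 200.5253266621805, 'world_to_cam': array([[ 4.37284388e-01, -8.99322785e-01, -9.44932884e-04,
        -5.23721135e-01],
       [-8.53396972e-01, -4.15284560e-01,  3.15043398e-01,
        -3.92689811e-02],
       [-2.83718122e-01, -1.36957157e-01, -9.49076796e-01,
         3.80046025e-01],
       [ 0.00000000e+00,  0.00000000e+00,  0.00000000e+00,
         1.00000000e+00]])}
```

View pics/scene0.png

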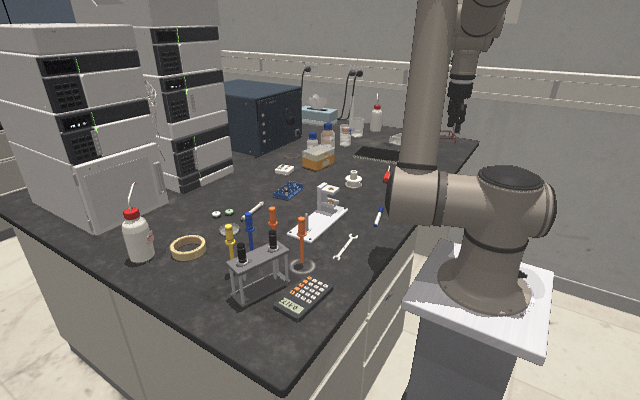

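View pics/top0.png

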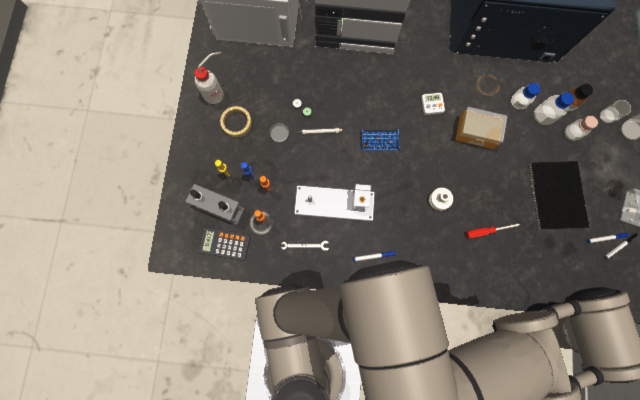

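View pics/wrist0.png

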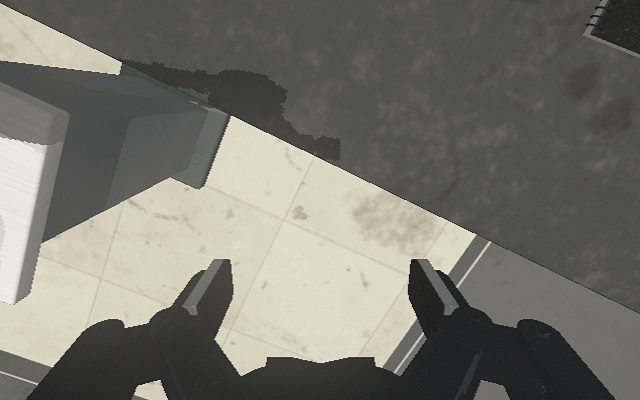

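The scene view shows the reel at about (353,180), the stand at (320,215) and the holder at (258,265). In the top view the reel is at (441,199), the spindle at (309,200), the upper bushing at (362,200) and the holder handles at (196,191) and (224,205). I'll zoom in next.

```bash
cat > h.py <<'E'
import numpy as np,cv2
from workcell import *
def K(m):
    f=200/np.tan(np.radians(m['fov_y']/2)); return f
def ray(m,u,v):
    f=K(m);W=np.array(m['world_to_cam']);R=W[:3,:3];t=W[:3,3]
    return -R.T@t, R.T@np.array([(u-m['cx'])/f,(v-m['cy'])/f,1])
def onz(m,u,v,z):
    o,d=ray(m,u,v);return (o+d*(z-o[2])/d[2])
def proj(m,p):
    W=np.array(m['world_to_cam']);c=W[:3,:3]@np.array(p)+W[:3,3];f=K(m)
    return np.array([f*c[0]/c[2]+m['cx'],f*c[1]/c[2]+m['cy']])
def shot(n,f):
    m=camera_model(n);im=cv2.cvtColor(camera(n),cv2.COLOR_RGB2BGR);cv2.imwrite('pics/'+f+'.png',im);return m,im
def zoom(src,box,k,dst):
    im=cv2.imread('pics/'+src+'.png');x0,y0,x1,y1=box
    cv2.imwrite('pics/'+dst+'.png',cv2.resize(im[y0:y1,x0:x1],None,fx=k,fy=k,interpolation=cv2.INTER_CUBIC))
E
python3 - <<'E'
from h import *
zoom('scene0',(200,160,360,310),5,'sz'); zoom('top0',(180,150,380,260),4,'tz'); zoom('top0',(420,180,470,220),10,'trz')
m=camera_model('top')
for n,u,v,z in [('reel',441,198,.058),('spindle',309,199,.069),('bush',362,199,.094),('h1',193,189,.15),('h2',223,204,.15)]: print(n,onz(m,u,v,z))
E
```

```text
reel [ 0.54040012 -0.34580259  0.058     ]
spindle [0.49468234 0.03952948 0.069     ]
bush [ 0.50538169 -0.1114747   0.094     ]
h1 [0.47306886 0.35160207 0.15      ]
h2 [0.44058643 0.26461702 0.15      ]
```

View pics/sz.png

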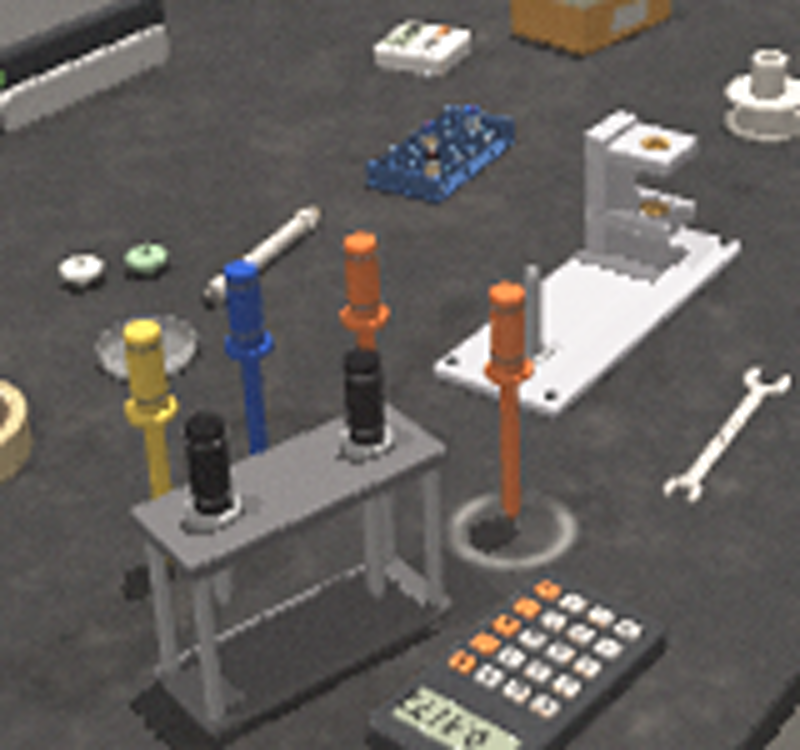

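View pics/tz.png

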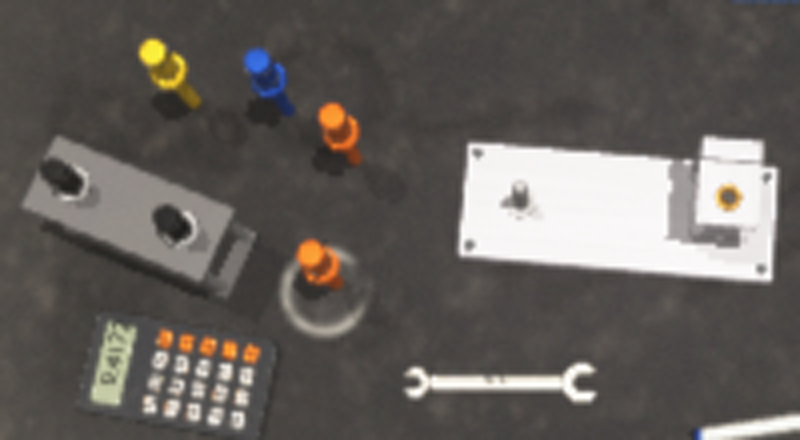

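View pics/trz.png

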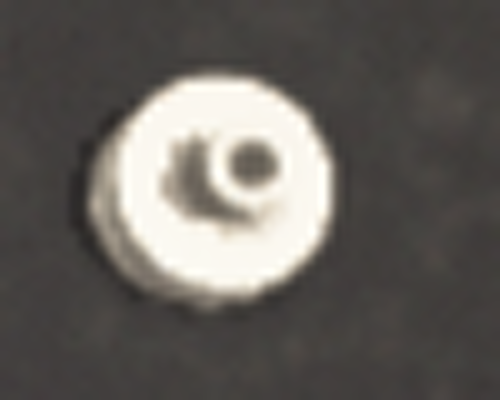

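In the zooms, both black handles sit on the grey holder, and I can't tell yet which shaft is the long one. The stand's column is on the far side and the spindle on the left. The reel bore's top centre is at about (445.5,196.3) in the top view.

```bash
cat >> h.py <<'E'
from scipy.spatial.transform import Rotation as Ro
def tool(s=None):
    s=s or get_state();q=s['ee_rot'];return np.array(s['eef_pos']),Ro.from_quat([q[1],q[2],q[3],q[0]]).as_matrix()
def units(target,yaw=None):
    p,R=tool(); d=R.T@(np.array(target)-p); print('shift units',np.round(d*10,4)); 
E
python3 - <<'E'
from h import *
m=camera_model('wrist');W=m['world_to_cam'];p,R=tool()
o=-W[:3,:3].T@W[:3,3]
print('cam in tool',R.T@(o-p),'fwd',R.T@W[2,:3],R)
mt=camera_model('top')
r=onz(mt,445.5,196.3,.058);print(r);units([r[0],r[1],.2])
ms=camera_model('scene')
print(proj(ms,r))
for u,v in [(166/4+180,40/4+150),(258/4+180,62/4+150),(331/4+180,115/4+150),(312/4+180,250/4+150),(155/4+180,48/4+150)]: print(onz(mt,u,v,.15))
E
```

```text
cam in tool [ 0.08125241 -0.00058656 -0.12284623] fwd [-3.15224001e-01 -3.27328576e-04  9.49017240e-01] [[ 8.98342113e-01  4.39296399e-01 -3.48450964e-04]
 [ 4.39296509e-01 -8.98341484e-01  1.07546894e-03]
 [ 1.59421676e-04 -1.11921233e-03 -9.99999361e-01]]
[ 0.54690219 -0.35878207  0.058     ]
shift units [3.3363 0.3788 0.4981]
[353.89722708 170.92308001]
[0.56212556 0.2873375  0.15      ]
[0.55318439 0.22226681 0.15      ]
[0.52123178 0.16757027 0.15      ]
[0.42740607 0.16796127 0.15      ]
[0.55566979 0.29397425 0.15      ]
```

Call:
{"name": "carry_out", "arguments": {"series": [[0.35,0.04,0,0],[0.7,0.08,0,0],[1.0,0.12,0,0]], "fingers": 1}}

```text
t: 0.4
eef_pos: [0.3268, -0.4378, 0.2501]
ee_rot: [-0.0, 0.974, 0.225, 0.0]
force: [0.2, -0.4, -0.3]
opening: 1.0
```

Call:
{"name": "carry_out", "arguments": {"series": [[0.35,0.04,0,0],[0.7,0.08,0,0],[1.0,0.12,0,0]]}}

```text
t: 0.65
eef_pos: [0.4227, -0.4041, 0.25]
ee_rot: [-0.0, 0.974, 0.226, 0.0]
force: [0.6, -0.5, 0.6]
opening: 1.002
```

Call:
{"name": "carry_out", "arguments": {"series": [[0.35,0.04,0.2,0],[0.7,0.08,0.4,0],[1.0,0.12,0.6,0],[1.0,0.12,0.7,0],[1.0,0.12,0.7,0]]}}

```text
t: 1.07
eef_pos: [0.516, -0.3701, 0.1765]
ee_rot: [-0.003, 0.974, 0.227, -0.002]
force: [-0.6, 0.1, 0.5]
opening: 1.006
```

```bash
python3 - <<'E'
from h import *
m,im=shot('wrist','w1');print(tool()[0],get_state()['ee_rot'])
E
```

```text
[ 0.51547099 -0.3713588   0.17846929] [-0.00151726  0.97411653  0.22603762 -0.00129645]
```

View pics/w1.png

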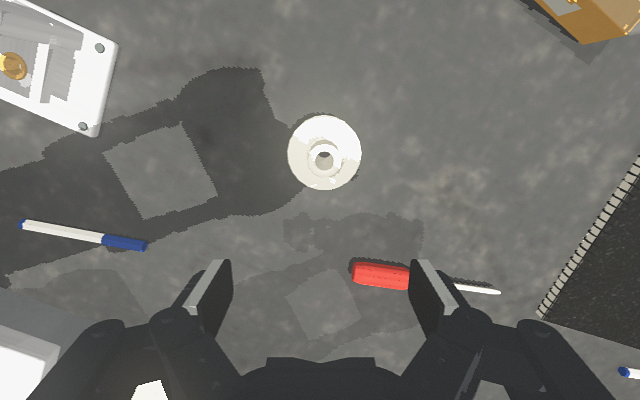

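The wrist view shows the reel with its flange centred at about (324,152) and its neck and bore at about (323,157).

```bash
python3 - <<'E'
from h import *
zoom('w1',(280,105,370,200),7,'w1z')
m=camera_model('wrist')
r=onz(m,323,158,.058);print(r, onz(m,324.5,152,.03),proj(m,[.5469,-.3588,.058]),proj(m,[.5469,-.3588,.03]))
E
```

```text
[ 0.54835776 -0.35663942  0.058     ] [ 0.54911493 -0.35792365  0.03      ] [324.6181723  160.79747431] [324.28142465 154.67171971]
```

View pics/w1z.png

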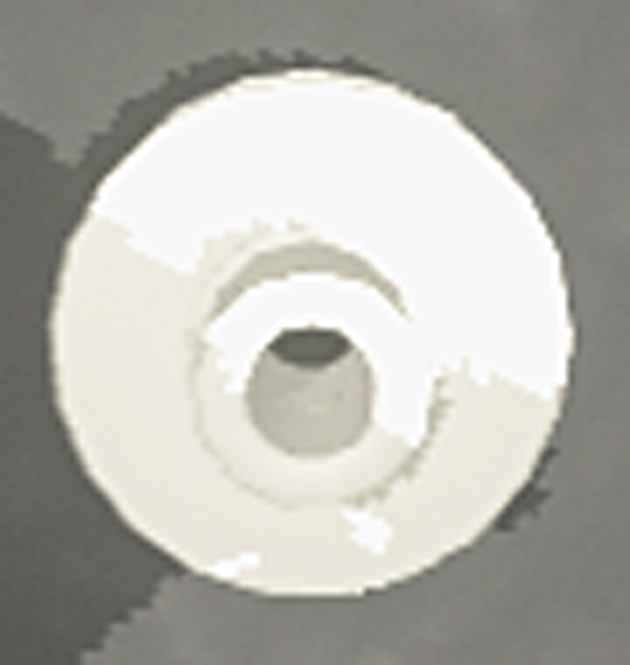

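```bash
python3 - <<'E'
from h import *
units([.548,-.3585,.054])
E
```

```text
shift units [0.351  0.0322 1.2439]
```

Call:
{"name": "carry_out", "arguments": {"series": [[0.2,0.02,0.3,0],[0.35,0.03,0.6,0],[0.35,0.03,0.8,0],[0.35,0.03,0.8,0],[0.35,0.03,0.8,0]]}}

```text
t: 1.53
eef_pos: [0.5477, -0.3604, 0.1009]
ee_rot: [-0.0, 0.974, 0.225, -0.0]
force: [-0.2, -0.8, 1.3]
opening: 0.998
```

```bash
python3 - <<'E'
from h import *
units([.548,-.3585,.054]);m,im=shot('wrist','w2')
print(proj(m,[.548,-.3585,.058]))
E
```

```text
shift units [ 0.0111 -0.0157  0.4689]
[318.68202202 240.56872984]
```

View pics/w2.png

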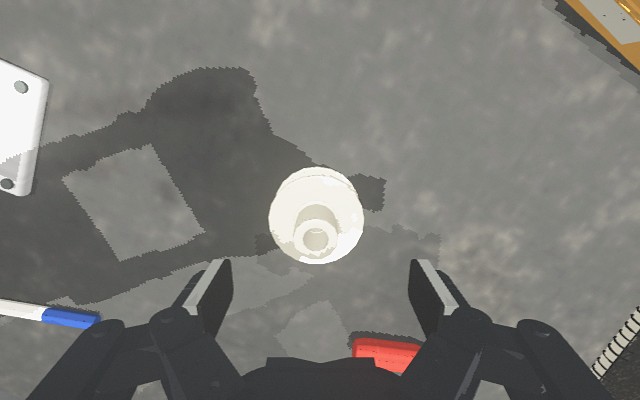

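The neck top at about (317,238) agrees with the prediction (319,241), so I'll descend and grip.

Call:
{"name": "carry_out", "arguments": {"series": [[0.01,-0.01,0.2,0],[0.01,-0.01,0.4,0],[0.01,-0.01,0.47,0],[0.01,-0.01,0.47,0]]}}

```text
t: 1.92
eef_pos: [0.5485, -0.3587, 0.0536]
ee_rot: [-0.0, 0.974, 0.225, -0.0]
force: [-0.9, 0.1, 0.1]
opening: 1.001
```

Call:
{"name": "carry_out", "arguments": {"series": [[0,0,0,0],[0,0,0,0],[0,0,0,0],[0,0,0,0],[0,0,0,0],[0,0,0,0],[0,0,0,0],[0,0,0,0]], "fingers": -1}}

```text
t: 2.58
eef_pos: [0.5498, -0.3586, 0.0544]
ee_rot: [0.001, 0.974, 0.225, 0.001]
force: [0.1, -0.9, 5.7]
opening: 0.296
```

Call:
{"name": "carry_out", "arguments": {"series": [[0,0,-0.3,0],[0,0,-0.6,0],[0,0,-0.95,0],[0,0,-0.95,0]]}}

```text
t: 2.92
eef_pos: [0.5518, -0.3602, 0.1558]
ee_rot: [0.005, 0.974, 0.226, 0.004]
force: [1.4, -0.9, 0.4]
opening: 0.296
```

```bash
python3 - <<'E'
from h import *
print(get_state()['opening']);p,R=tool();m,im=shot('wrist','w3')
print(p,proj(m,p+[0,0,.0035]),proj(m,p+[0,0,-.0245]));zoom('w3',(250,200,400,330),5,'w3z')
units([.4947,.0395,.19])
E
```

```text
0.2960791109578206
[ 0.55178575 -0.36019716  0.15577209] [321.88717048 287.68819869] [321.02175437 257.55223458]
shift units [ 1.2498 -3.8278 -0.3984]
```

View pics/w3z.png

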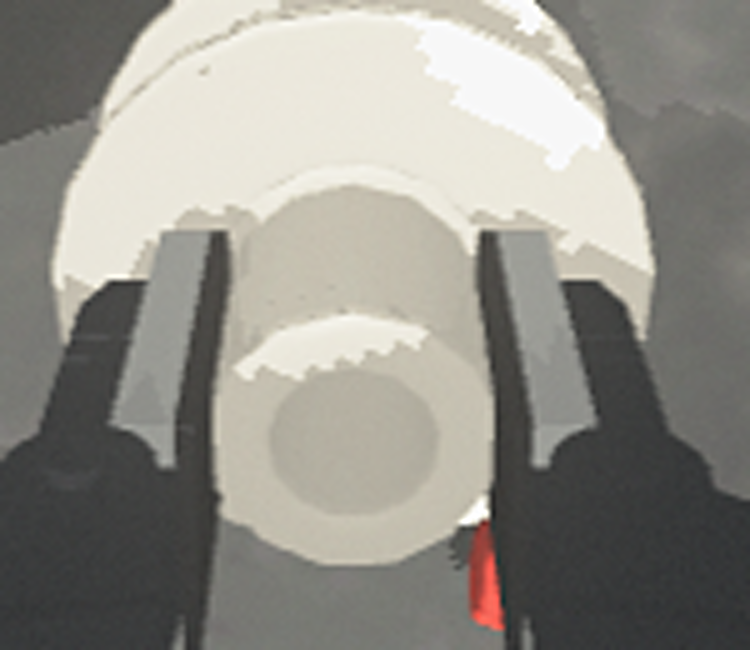

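The held reel's bore is centred at (321,288.6), matching the TCP projection, so the grasp is centred. Next I'll carry it to a viewing pose near the spindle.

Call:
{"name": "carry_out", "arguments": {"series": [[0.0,-0.1,-0.3,0],[0.0,-0.35,-0.45,0],[0.05,-0.7,-0.45,0],[0.1,-1.0,-0.45,0]]}}

```text
t: 3.3
eef_pos: [0.5132, -0.2628, 0.1929]
ee_rot: [-0.0, 0.974, 0.225, -0.0]
force: [1.0, 0.6, -1.8]
opening: 0.3
```

Call:
{"name": "carry_out", "arguments": {"series": [[0.03,-0.35,0,0],[0.07,-0.7,0,0],[0.1,-1.0,0,0]]}}

```text
t: 3.55
eef_pos: [0.4775, -0.1674, 0.192]
ee_rot: [-0.001, 0.974, 0.226, -0.001]
force: [0.0, 0.2, -0.2]
opening: 0.299
```

Call:
{"name": "carry_out", "arguments": {"series": [[0.03,-0.35,0,0],[0.07,-0.7,0,0],[0.1,-1.0,0,0]]}}

```text
t: 3.8
eef_pos: [0.4425, -0.0734, 0.1922]
ee_rot: [-0.001, 0.974, 0.225, -0.001]
force: [0.4, 0.4, -0.2]
opening: 0.3
```

Call:
{"name": "carry_out", "arguments": {"series": [[0.03,-0.35,0,0],[0.07,-0.7,0,0],[0.1,-0.83,0,0],[0.1,-0.83,0,0],[0.1,-0.83,0,0]]}}

```text
t: 4.22
eef_pos: [0.4165, 0.0039, 0.1927]
ee_rot: [-0.0, 0.974, 0.226, -0.0]
force: [-0.2, -0.2, -0.4]
opening: 0.295
```

```bash
python3 - <<'E'
from h import *
print(get_state()['force']);p,R=tool();m,im=shot('wrist','w4')
print(p,proj(m,[.4947,.0395,.069]),proj(m,[.5054,-.1115,.094]))
E
```

```text
[-0.19941635 -0.20988826 -0.44345744]
[0.41649459 0.00390352 0.19274984] [324.21680277  91.96545438] [514.31734556 172.70850746]
```

View pics/w4.png

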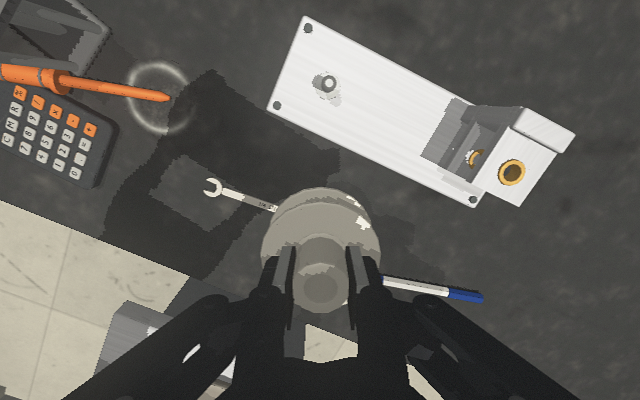

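```bash
python3 - <<'E'
from h import *
zoom('w4',(300,55,360,115),12,'w4a');zoom('w4',(480,140,545,205),12,'w4b');zoom('top0',(295,185,385,225),8,'t4')
E
```

```text
(no output)
```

View pics/w4a.png

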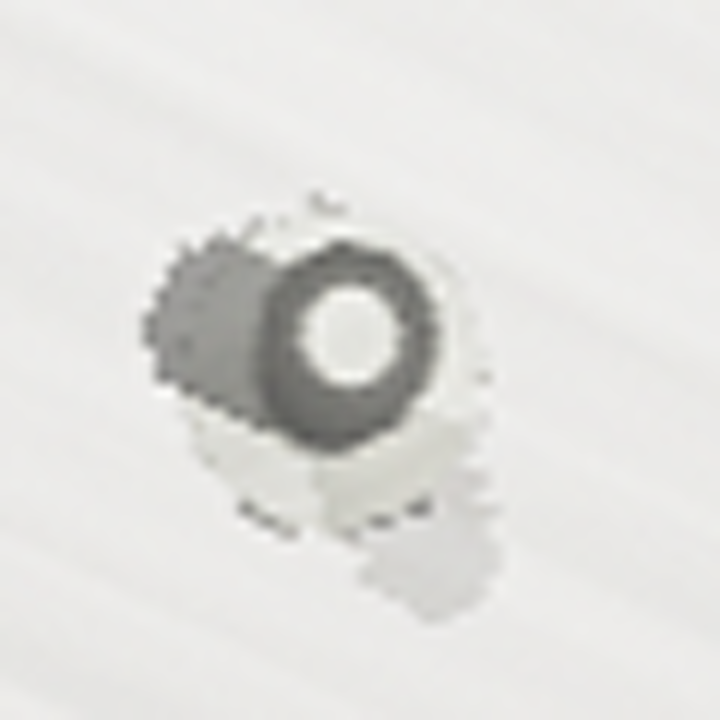

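View pics/w4b.png

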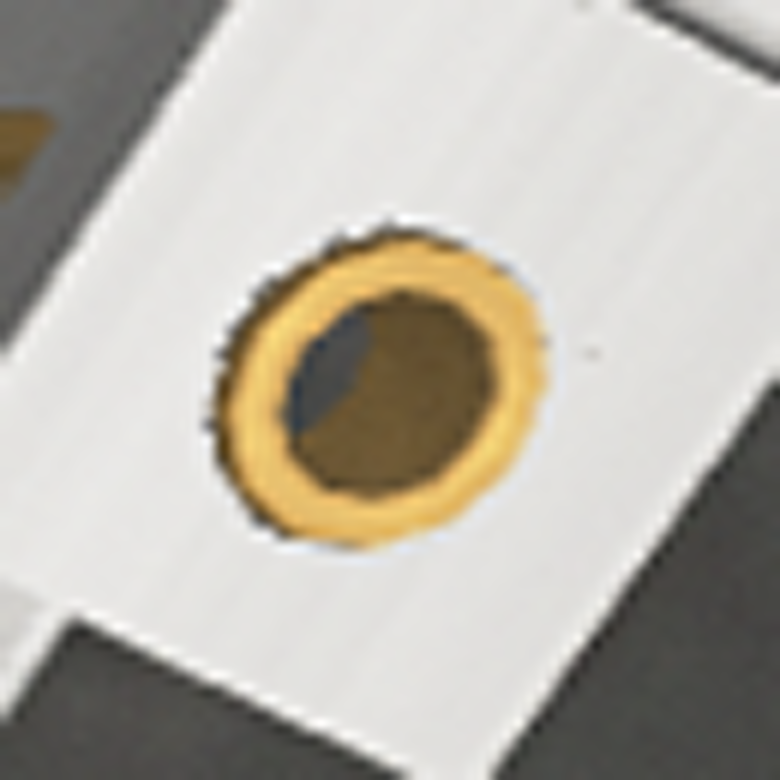

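View pics/t4.png

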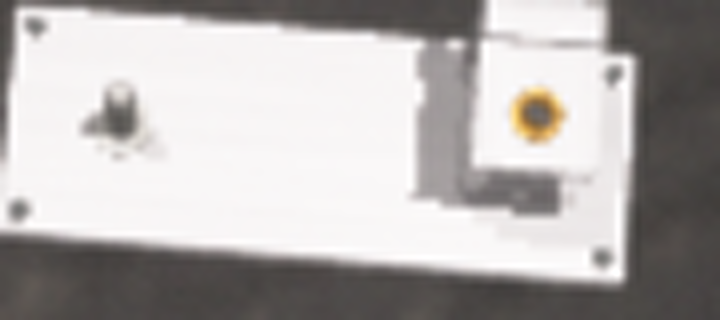

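```bash
python3 - <<'E'
from h import *
m=camera_model('wrist');mt=camera_model('top')
for n,z,a,b in [('sp',.069,(328.8,82.5),(309.4,196.1)),('bu',.094,(512.2,172.2),(361.8,198.8))]:
    print(n,onz(m,*a,z),onz(mt,*b,z))
units([.4947,.0395,.19])
E
```

```text
sp [0.50274277 0.03855158 0.069     ] [0.50337041 0.03930651 0.069     ]
bu [ 0.50534675 -0.11078205  0.094     ] [ 0.50590129 -0.11086069  0.094     ]
shift units [0.8583 0.0164 0.0276]
```

```bash
python3 - <<'E'
from h import *
units([.503,.039,.145])
E
```

```text
shift units [0.9309 0.0574 0.4776]
```

Call:
{"name": "carry_out", "arguments": {"series": [[0.35,0.02,0,0],[0.7,0.04,0.1,0],[0.93,0.057,0.3,0],[0.93,0.057,0.475,0],[0.93,0.057,0.475,0],[0.93,0.057,0.475,0]]}}

```text
t: 4.77
eef_pos: [0.5023, 0.0382, 0.1446]
ee_rot: [-0.0, 0.974, 0.225, -0.002]
force: [0.1, -1.3, -0.7]
opening: 0.299
```

```bash
python3 - <<'E'
from h import *
units([.503,.039,.065]);m,im=shot('wrist','w5');m,im=shot('scene','s5');zoom('s5',(250,150,370,250),6,'s5z')
m=camera_model('scene');print(tool()[0],(proj(m,[.503,.039,.069])-[250,150])*6)
E
```

```text
shift units [ 0.0126 -0.0031  0.7958]
[0.50304554 0.03826525 0.14642351] [334.74695164 380.47641327]
```

View pics/s5z.png

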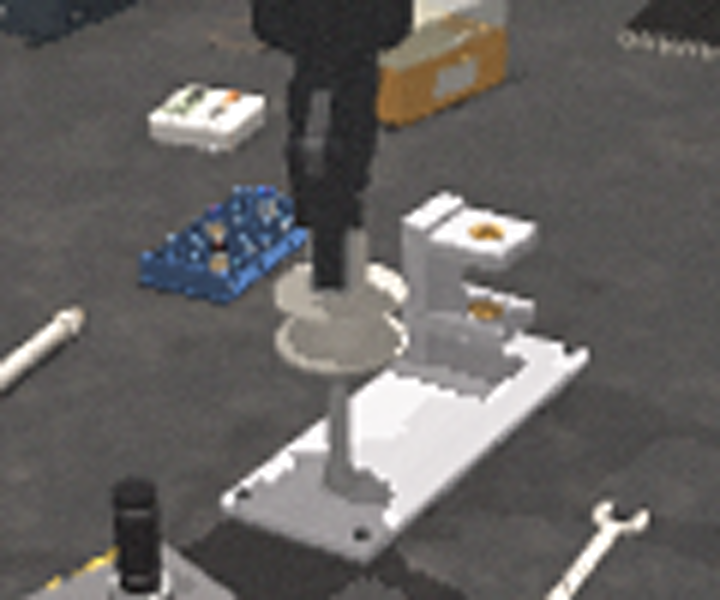

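The spindle is directly under the reel, with both at about column 341 in the zoom. I'll lower it in stages and watch the force.

Call:
{"name": "carry_out", "arguments": {"series": [[0.005,0,0.1,0],[0.005,0,0.2,0],[0.005,0,0.3,0],[0.005,0,0.35,0],[0.005,0,0.35,0]]}}

```text
t: 5.28
eef_pos: [0.5024, 0.0394, 0.1093]
ee_rot: [-0.0, 0.974, 0.225, -0.001]
force: [-1.0, -0.0, -1.0]
opening: 0.297
```

```bash
python3 - <<'E'
from h import *
units([.503,.039,.065]);print(get_state()['force'])
E
```

```text
shift units [0.005  0.007  0.4427]
[-1.01320391 -0.01635474 -1.04784133]
```

Call:
{"name": "carry_out", "arguments": {"series": [[0,0,0.1,0],[0,0,0.2,0],[0,0,0.3,0],[0,0,0.4,0],[0,0,0.4,0]]}}

```text
t: 5.7
eef_pos: [0.5021, 0.0395, 0.0684]
ee_rot: [-0.001, 0.974, 0.225, -0.002]
force: [-0.4, 0.7, -1.6]
opening: 0.297
```

Call:
{"name": "carry_out", "arguments": {"series": [[0,0,0.02,0],[0,0,0.03,0],[0,0,0.03,0]]}}

```text
t: 5.95
eef_pos: [0.5035, 0.0394, 0.0679]
ee_rot: [0.0, 0.974, 0.225, 0.0]
force: [-0.4, 0.1, -0.2]
opening: 0.297
```

Call:
{"name": "carry_out", "arguments": {"series": [[0,0,0.02,0],[0,0,0.02,0],[0,0,0.02,0]]}}

```text
t: 6.2
eef_pos: [0.5034, 0.0394, 0.0659]
ee_rot: [0.0, 0.974, 0.225, 0.0]
force: [-0.5, -1.3, -1.3]
opening: 0.3
```

```bash
python3 - <<'E'
from h import *
print(get_state()['force'],tool()[0])
E
```

```text
[-0.46188724 -1.34847515 -1.27019014] [0.50342096 0.03938193 0.065945  ]
```

Call:
{"name": "carry_out", "arguments": {"series": [[0,0,0.01,0],[0,0,0.015,0],[0,0,0.015,0]]}}

```text
t: 6.45
eef_pos: [0.5037, 0.0394, 0.0656]
ee_rot: [0.0, 0.974, 0.225, 0.001]
force: [-2.0, 0.1, 11.2]
opening: 0.299
```

Call:
{"name": "carry_out", "arguments": {"series": [[0,0,0,0],[0,0,0,0],[0,0,0,0],[0,0,0,0],[0,0,0,0],[0,0,0,0]], "fingers": 1}}

```text
t: 6.95
eef_pos: [0.5034, 0.0394, 0.0642]
ee_rot: [0.0, 0.974, 0.225, -0.0]
force: [-0.6, 0.2, 0.5]
opening: 1.001
```

Call:
{"name": "carry_out", "arguments": {"series": [[0,0,-0.3,0],[0,0,-0.6,0],[0,0,-0.9,0],[0,0,-1.0,0],[0,0,-1.0,0]]}}

```text
t: 7.37
eef_pos: [0.5049, 0.0393, 0.1668]
ee_rot: [0.001, 0.974, 0.225, 0.003]
force: [0.1, -0.8, 0.2]
opening: 0.998
```

```bash
python3 - <<'E'
from h import *
m,im=shot('wrist','w6');m2,im=shot('scene','s6');zoom('s6',(250,150,370,250),6,'s6z')
print(tool()[0],'neck top pred',proj(m,[.503,.039,.069]),'flange', proj(m,[.503,.039,.041]))
a=cv2.imread('pics/w6.png');cv2.imwrite('pics/w6.png',a)
E
```

```text
[0.50292455 0.03944478 0.16355313] neck top pred [319.97010308 213.2160171 ] flange [319.87843649 201.76334619]
```

View pics/w6.png

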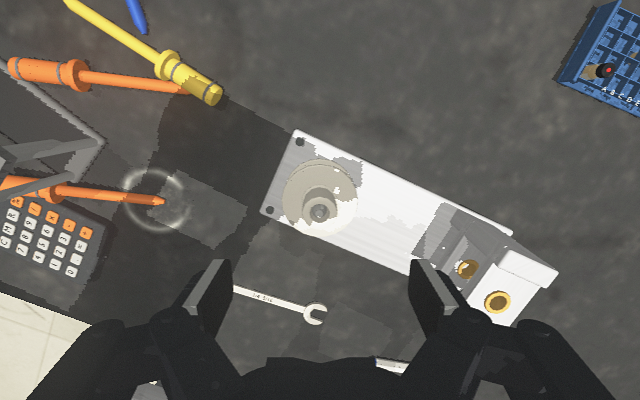

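View pics/s6z.png

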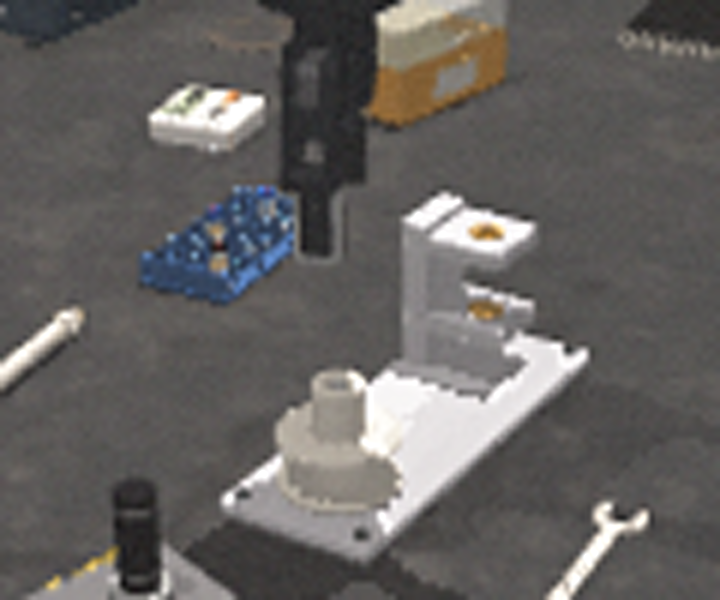

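The reel looks fully seated: its neck top is at about (319,213), against a predicted (320,213). Next I'll check the decoy heights and the holder handles.

```bash
cat >> h.py <<'E'
def tri(obs):
    A=np.zeros((3,3));b=np.zeros(3);L=[]
    for m,u,v in obs:
        o,d=ray(m,u,v);d=d/np.linalg.norm(d);P=np.eye(3)-np.outer(d,d);A+=P;b+=P@o;L.append((o,P))
    x=np.linalg.solve(A,b);return x,[np.linalg.norm(P@(x-o)) for o,P in L]
E
python3 - <<'E'
from h import *
mt=camera_model('top');ms=camera_model('scene')
S=lambda x,y:(ms,x/5+200-.4,y/5+160-.4)
T=lambda x,y:(mt,x/4+180-.4,y/4+150-.4)
for n,a,b in [('black near',S(205,420),T(52,168)),('black far',S(363,358),T(165,217)),('orangeA',S(360,240),T(331,112)),('orange ring',S(507,292),T(312,250)),('blue',S(242,268),T(258,60)),('yellow',S(143,330),T(153,48))]:
    print(n,tri([a,b]))
zoom('w6',(0,100,160,260),5,'w6z')
E
```

```text
black near (array([0.46488354, 0.35052645, 0.15124014]), [np.float64(0.00083240602680212), np.float64(0.0008324060268022256)])
black far (array([0.44008656, 0.27031126, 0.14945398]), [np.float64(0.0004530685826215694), np.float64(0.00045306858262160254)])
orangeA (array([0.52507527, 0.16967532, 0.14209116]), [np.float64(0.0013402404875111527), np.float64(0.0013402404875110965)])
orange ring (array([0.42879278, 0.17021112, 0.14024064]), [np.float64(0.001212857142029807), np.float64(0.0012128571420298234)])
blue (array([0.55763008, 0.22538891, 0.14107436]), [np.float64(0.000493758448456718), np.float64(0.0004937584484568867)])
yellow (array([0.55768809, 0.29822163, 0.14085948]), [np.float64(0.0015960396820160427), np.float64(0.0015960396820161153)])
```

View pics/w6z.png

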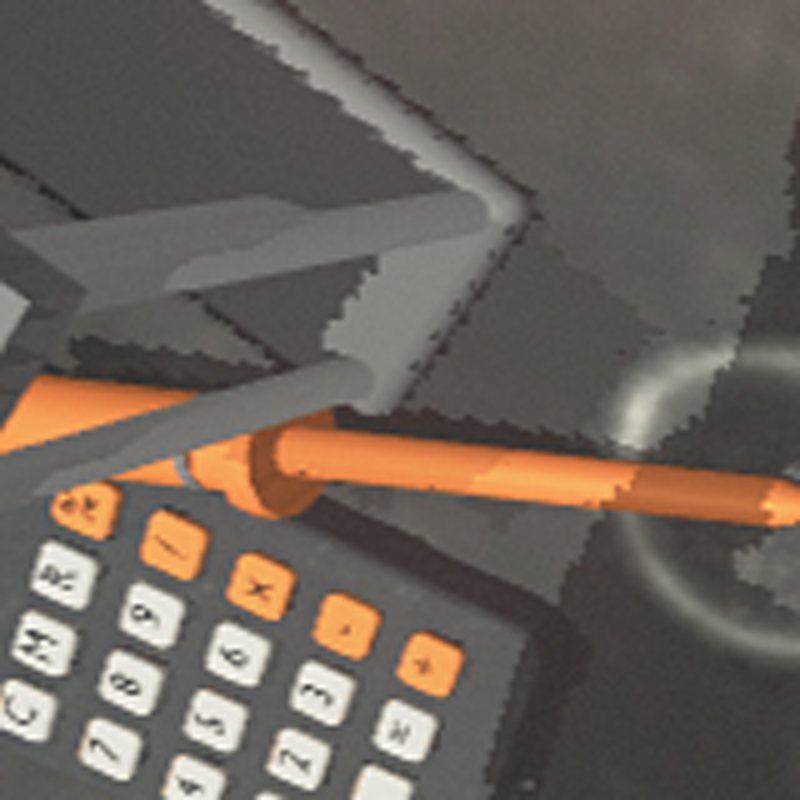

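```bash
python3 - <<'E'
from h import *
mw=camera_model('wrist');ms=camera_model('scene')
for n,p in [('near',(.465,.3505)),('far',(.440,.2703))]:
    for z in (.092,.05,.008): print(n,z,proj(mw,[*p,z]),(proj(ms,[*p,z])-[200,160])*5)
E
```

```text
near 0.092 [-189.79397829   60.96530319] [213.38862346 525.79523008]
near 0.05 [-96.45960566  67.8154218 ] [221.69238415 598.48329916]
near 0.008 [-32.00635018  72.5458596 ] [229.63071604 667.97253876]
far 0.092 [-46.72135195 159.36448371] [366.83326055 457.03334327]
far 0.05 [ 15.24883122 149.06422088] [371.42536823 527.30041909]
far 0.008 [ 59.30781164 141.74103648] [375.825965   594.63705162]
```

A taper-ended bar at the far seat's predicted tip suggests that the far rod (y≈0.27) is the long one. I'll confirm from a closer side view.

Call:
{"name": "carry_out", "arguments": {"series": [[0.1,-0.2,-0.2,0],[0.25,-0.5,-0.4,0],[0.3,-0.7,-0.4,0],[0.3,-0.7,-0.4,0],[0.3,-0.7,-0.4,0]]}}

```text
t: 7.88
eef_pos: [0.4985, 0.1161, 0.2023]
ee_rot: [-0.0, 0.974, 0.227, -0.002]
force: [-0.2, -0.2, -0.4]
opening: 1.002
```

```bash
python3 - <<'E'
from h import *
mw,im=shot('wrist','w7');print(tool()[0])
for n,p in [('near',(.465,.3505)),('far',(.440,.2703))]:
    for z in (.15,.092,.05,.008): print(n,z,proj(mw,[*p,z]))
E
```

```text
[0.4986864  0.11529151 0.20237242]
near 0.15 [-88.10987169 114.30998065]
near 0.092 [ 12.26065169 110.16921303]
near 0.05 [ 58.80074469 108.24920999]
near 0.008 [ 93.12513145 106.83316368]
far 0.15 [ 52.04240003 212.46035007]
far 0.092 [112.97778    186.34174787]
far 0.05 [142.2650632  173.78840202]
far 0.008 [164.30335599 164.34217551]
```

View pics/w7.png

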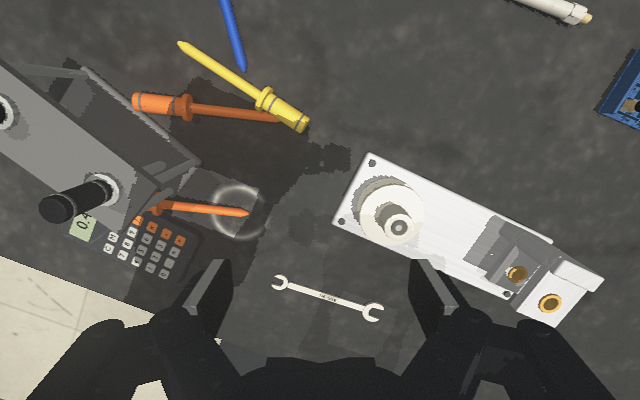

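The yellow rod looks as if it is lying down in this view, so I'll check the overview cameras.

```bash
python3 - <<'E'
from h import *
m,im=shot('top','t7');m,im=shot('scene','s7');zoom('t7',(180,150,380,260),4,'t7z');zoom('s7',(200,160,360,310),5,'s7z');zoom('w7',(0,50,200,230),4,'w7z')
E
```

```text
(no output)
```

View pics/t7z.png

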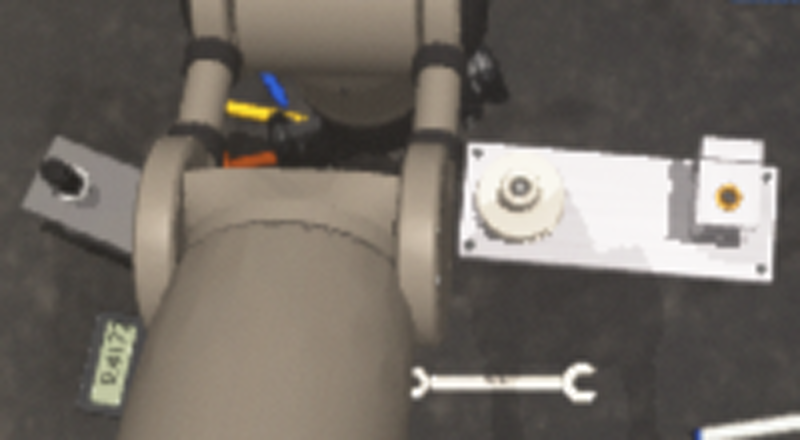

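View pics/s7z.png

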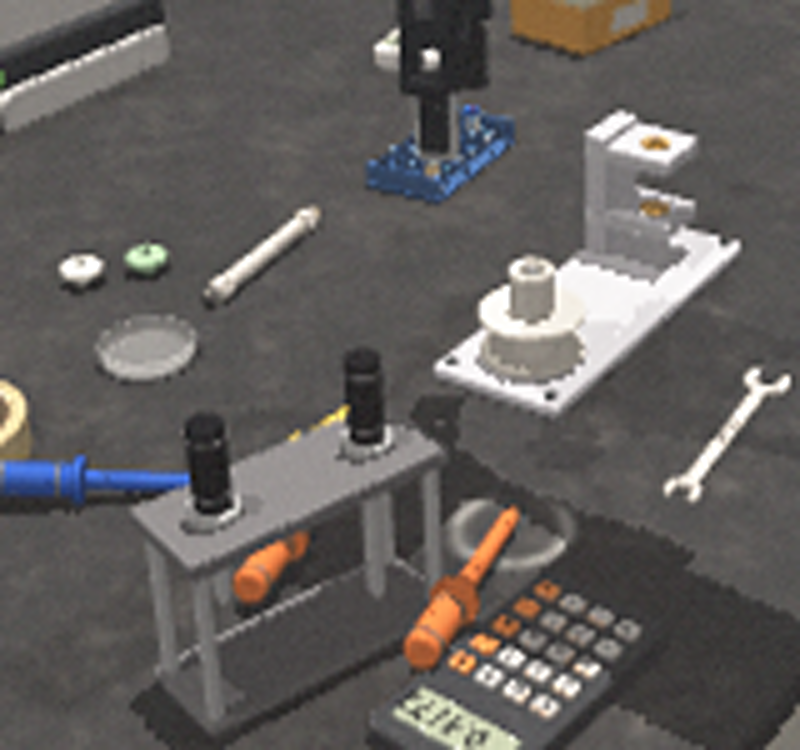

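View pics/w7z.png

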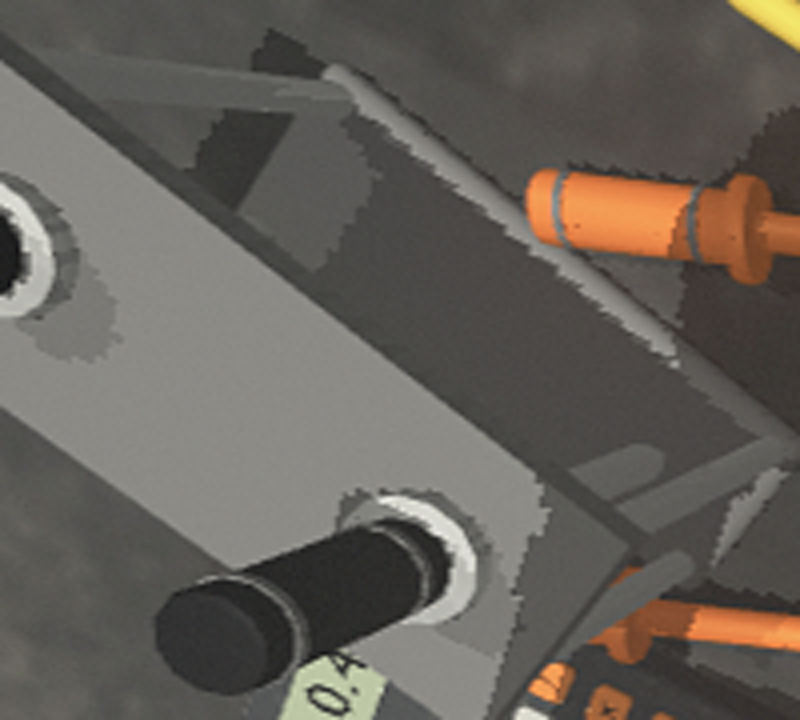

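The decoys had been balanced on their tips and toppled on their own; they're now lying flat. The shaft visible at zoom (640,460) matches the predicted long-rod tip, so the far handle (y≈0.27) is the long rod. I'll move above it and measure.

```bash
python3 - <<'E'
from h import *
m=camera_model('wrist')
print(onz(m,52.6,208.4,.15),onz(m,103.4,189.6,.105))
p,R=tool();d=np.array([.025,.0803]);print('holder line angle',np.degrees(np.arctan2(d[1],d[0])),'tool x ang',np.degrees(np.arctan2(R[1,0],R[0,0])))
units([.440,.270,.22])
E
```

```text
[0.44362815 0.26945424 0.15      ] [0.44256414 0.26844307 0.105     ]
holder line angle 72.70693694469956 tool x ang 26.01556605028469
shift units [ 0.1502 -1.6559 -0.171 ]
```

Call:
{"name": "carry_out", "arguments": {"series": [[0.05,-0.3,-0.3,0],[0.1,-0.65,-0.4,0],[0.12,-1.0,-0.4,0]]}}

```text
t: 8.28
eef_pos: [0.468, 0.2106, 0.2462]
ee_rot: [-0.0, 0.975, 0.224, 0.002]
force: [0.1, -0.1, 0.3]
opening: 1.002
```

Call:
{"name": "carry_out", "arguments": {"series": [[0.01,-0.35,0,0],[0.02,-0.65,0,0],[0.02,-0.65,0,0],[0.02,-0.65,0,0]]}}

```text
t: 8.62
eef_pos: [0.4393, 0.27, 0.2436]
ee_rot: [0.0, 0.974, 0.226, -0.001]
force: [-0.3, -0.7, -0.3]
opening: 1.003
```

```bash
python3 - <<'E'
from h import *
m,im=shot('wrist','w8');print(tool()[0])
print(proj(m,[.4425,.269,.15]),proj(m,[.4425,.269,.105]));units([.4425,.269,.131])
E
```

```text
[0.43980583 0.26916604 0.24361707]
[324.08531599 209.13261563] [323.43229382 191.77290988]
shift units [0.0248 0.0127 1.1261]
```

View pics/w8.png

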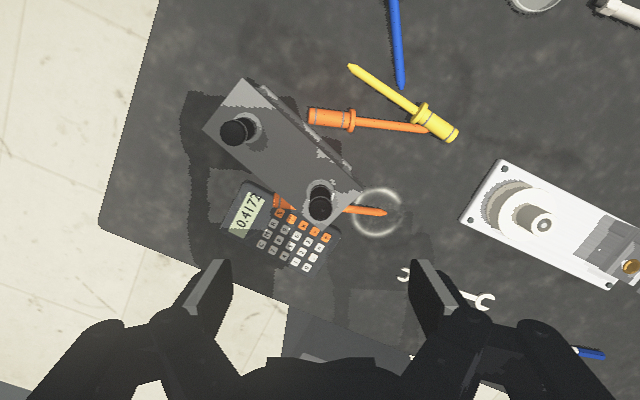

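```bash
python3 - <<'E'
from h import *
m=camera_model('wrist');zoom('w8',(290,165,350,235),10,'w8z')
E
```

View pics/w8z.png

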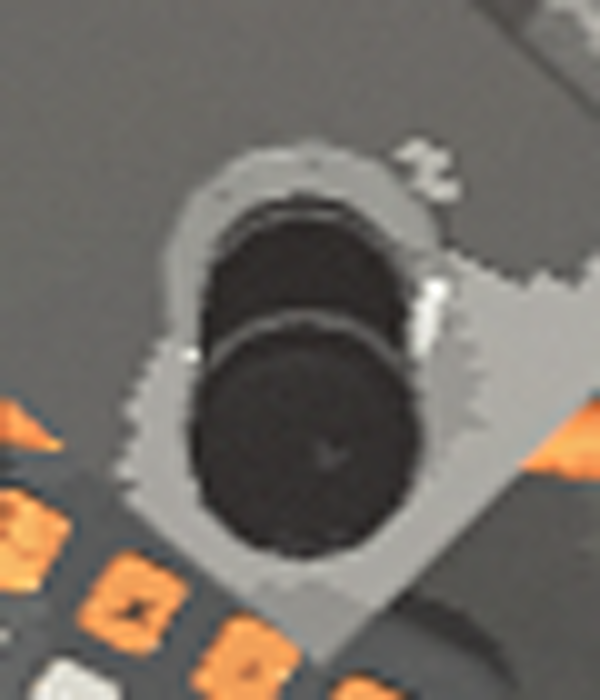

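```bash
python3 - <<'E'
from h import *
m=camera_model('wrist')
print(onz(m,319.95,208.5,.15),onz(m,320.2,193,.105));units([.4408,.2684,.131])
E
```

```text
[0.44211685 0.27114322 0.15      ] [0.44074879 0.2702128  0.105     ]
shift units [0.0069 0.0106 1.1262]
```

Call:
{"name": "carry_out", "arguments": {"series": [[0.02,-0.005,0.3,0],[0.02,-0.005,0.6,0],[0.02,-0.005,0.8,0],[0.02,-0.005,1.0,0],[0.02,-0.005,1.0,0]]}}

```text
t: 9.08
eef_pos: [0.44, 0.2684, 0.1403]
ee_rot: [0.001, 0.975, 0.224, -0.004]
force: [0.6, 0.5, -0.7]
opening: 1.0
```

Call:
{"name": "carry_out", "arguments": {"series": [[0,0,0.1,0],[0,0,0.12,0],[0,0,0.12,0]]}}

```text
t: 9.33
eef_pos: [0.4417, 0.2707, 0.1325]
ee_rot: [0.0, 0.974, 0.225, 0.0]
force: [0.4, 0.5, 0.8]
opening: 1.004
```

Call:
{"name": "carry_out", "arguments": {"series": [[0,0,0,0],[0,0,0,0],[0,0,0,0],[0,0,0,0],[0,0,0,0],[0,0,0,0],[0,0,0,0],[0,0,0,0]], "fingers": -1}}

```text
t: 10.0
eef_pos: [0.4413, 0.2713, 0.1327]
ee_rot: [-0.0, 0.974, 0.225, 0.0]
force: [-1.6, -0.4, 5.7]
opening: 0.194
```

```bash
python3 - <<'E'
from h import *
s=get_state();print(s['force'],s['ft_torque'],s['opening'],tool(s)[0]);m,im=shot('wrist','w9')
E
```

```text
[-1.64939921 -0.39725356  5.685961  ] [-0.0757134   0.19892929 -0.00150334] 0.19423675863244652 [0.44132641 0.27126427 0.13266809]
```

View pics/w9.png

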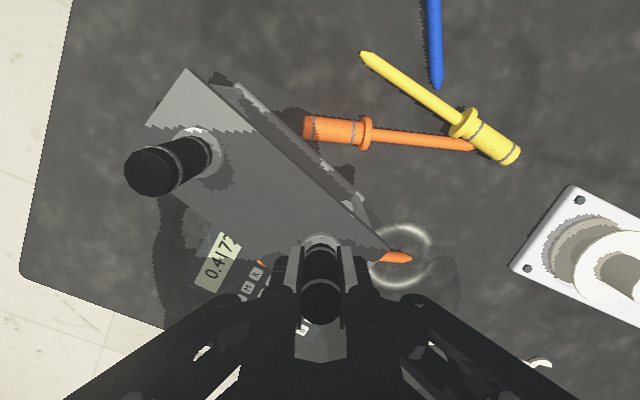

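The long rod's handle is gripped between the pads at about (321,290). Now I'll lift it straight up.

Call:
{"name": "carry_out", "arguments": {"series": [[0,0,-0.15,0],[0,0,-0.35,0],[0,0,-0.6,0],[0,0,-0.85,0],[0,0,-1.0,0]]}}

```text
t: 10.47
eef_pos: [0.4417, 0.2714, 0.2343]
ee_rot: [-0.0, 0.974, 0.225, 0.001]
force: [0.8, 0.1, -1.2]
opening: 0.196
```

Call:
{"name": "carry_out", "arguments": {"series": [[0,0,-0.2,0],[0,0,-0.3,0],[0,0,-0.3,0],[0,0,-0.3,0]]}}

```text
t: 10.8
eef_pos: [0.4411, 0.2711, 0.2616]
ee_rot: [0.0, 0.974, 0.225, -0.0]
force: [0.2, -0.5, -1.6]
opening: 0.193
```

```bash
python3 - <<'E'
from h import *
s=get_state();print(s['force'],s['ft_torque'],s['opening'],tool(s)[0]);m,im=shot('wrist','w10');m,im=shot('scene','s10');zoom('s10',(180,120,340,270),5,'s10z')
units([.5056,-.1108,.265])
E
```

```text
[ 0.19085875 -0.52018889 -1.59696138] [-0.04733195 -0.00835712  0.00985905] 0.19325689830891155 [0.44108294 0.27114536 0.26163847]
shift units [-1.0933  3.7144 -0.0399]
```

View pics/s10z.png

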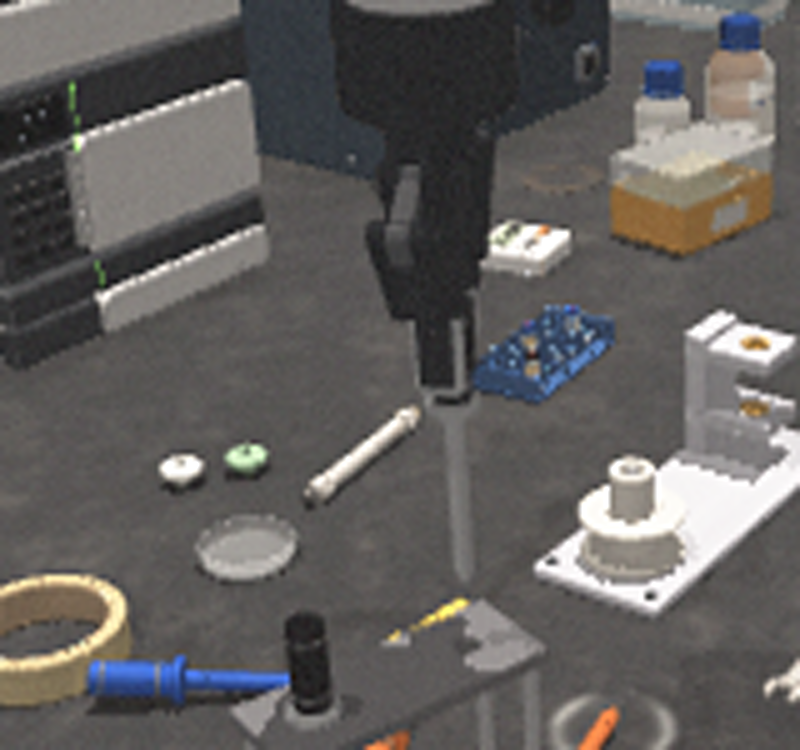

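View pics/w10.png

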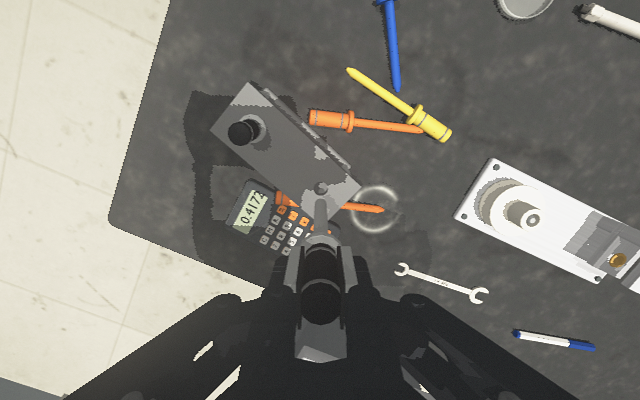

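The long rod is out of the holder with its tip at about zoom (465,580), and the short rod stayed in its seat. I'll measure the tip relative to the TCP.

```bash
python3 - <<'E'
from h import *
p,R=tool();mw=camera_model('wrist');ms=camera_model('scene')
for dz in (.1245,.1165): print(proj(mw,p-[0,0,dz]),proj(ms,p-[0,0,dz]))
zoom('w10',(290,170,350,250),9,'w10z');zoom('s10',(255,195,290,245),14,'s10y')
E
```

```text
[320.9666352  199.13985119] [271.97676741 235.9717502 ]
[320.99406907 202.1854927 ] [271.78710137 233.09438736]
```

View pics/w10z.png

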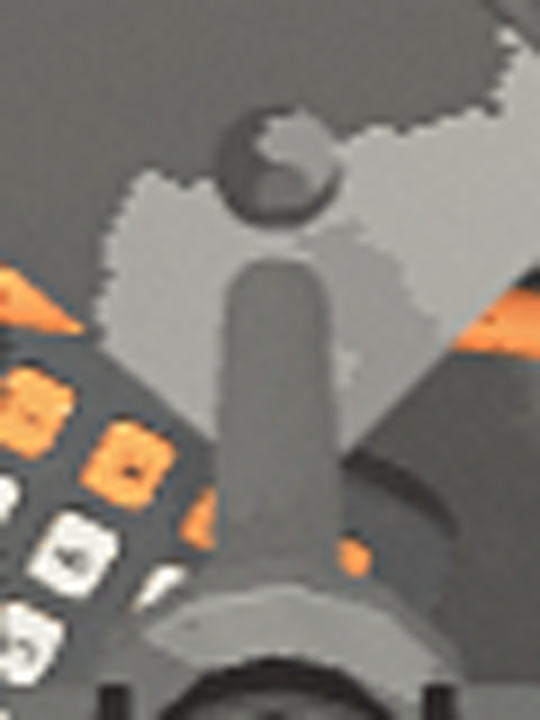

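View pics/s10y.png

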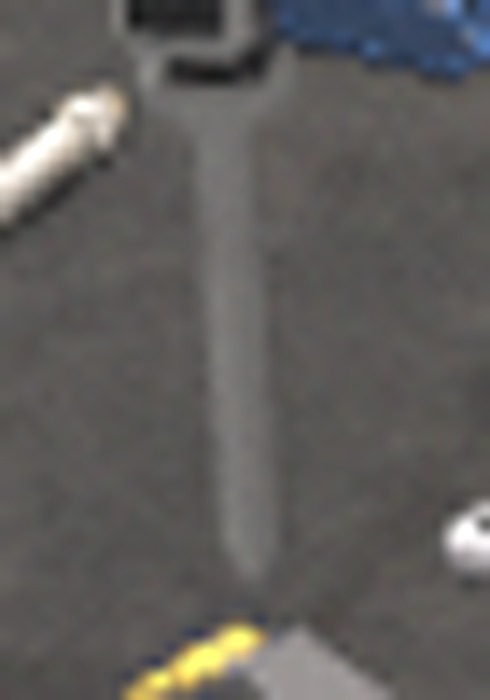

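The measured tip at (320,198.4) and (272.4,235.6) agrees with "directly below the TCP by 124.5 mm" to about 1 mm. Next I'll carry it over the bushing.

Call:
{"name": "carry_out", "arguments": {"series": [[-0.1,0.3,0,0],[-0.2,0.65,0,0],[-0.3,1.0,0,0]]}}

```text
t: 11.15
eef_pos: [0.4575, 0.1674, 0.2608]
ee_rot: [0.0, 0.974, 0.227, -0.001]
force: [0.1, -0.4, -1.6]
opening: 0.194
```

Call:
{"name": "carry_out", "arguments": {"series": [[-0.1,0.35,0,0],[-0.2,0.7,0,0],[-0.3,1.0,0,0]]}}

```text
t: 11.4
eef_pos: [0.4749, 0.0631, 0.261]
ee_rot: [-0.0, 0.974, 0.225, -0.001]
force: [-0.4, 0.5, -0.6]
opening: 0.195
```

Call:
{"name": "carry_out", "arguments": {"series": [[-0.1,0.35,0,0],[-0.2,0.7,0,0],[-0.3,1.0,0,0]]}}

```text
t: 11.65
eef_pos: [0.4919, -0.04, 0.261]
ee_rot: [-0.0, 0.974, 0.225, -0.001]
force: [0.3, 0.8, -0.7]
opening: 0.191
```

Call:
{"name": "carry_out", "arguments": {"series": [[-0.1,0.3,0,0],[-0.2,0.5,0,0],[-0.2,0.6,0,0],[-0.2,0.65,0,0],[-0.2,0.65,0,0],[-0.2,0.65,0,0]]}}

```text
t: 12.15
eef_pos: [0.5027, -0.1041, 0.2617]
ee_rot: [-0.001, 0.974, 0.226, -0.0]
force: [0.2, -0.0, -1.5]
opening: 0.193
```

```bash
python3 - <<'E'
from h import *
print(tool()[0]);units([.5056,-.1108,.24]);m,im=shot('wrist','w11')
p=tool()[0];print('tip',proj(m,p-[0,0,.1245]),'bush',proj(m,[.5056,-.1108,.094]));ms,im=shot('scene','s11')
zoom('s11',(270,110,370,220),6,'s11z');zoom('w11',(260,150,380,270),6,'w11z')
E
```

```text
[ 0.50268916 -0.10405743  0.26170336]
shift units [-0.0034  0.0736  0.2169]
tip [320.81502956 199.40351414] bush [328.53118073 186.01593305]
```

View pics/w11z.png

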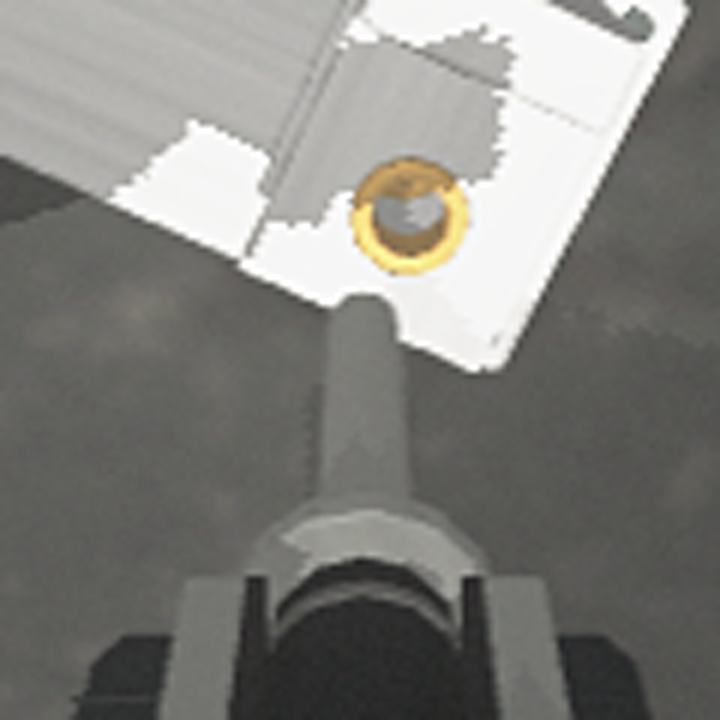

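View pics/s11z.png

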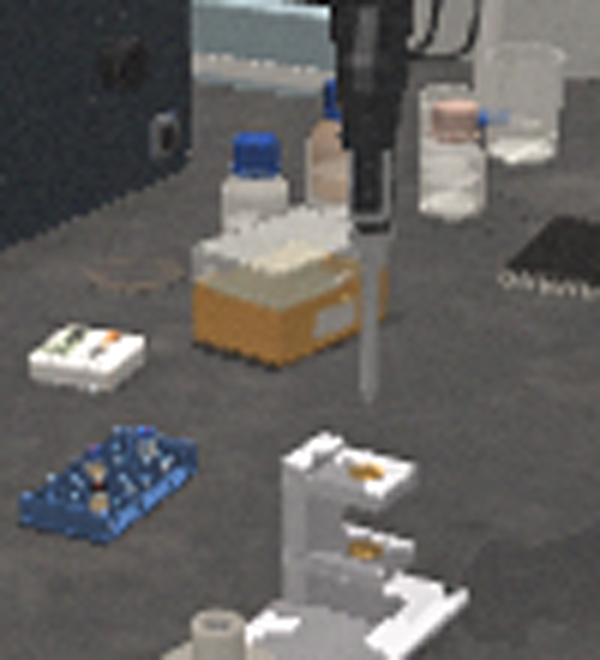

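The bushing at (327.9,185.8) and the tip at (320.6,199.3) match the predictions. I'll align the rod now.

Call:
{"name": "carry_out", "arguments": {"series": [[0.0,0.03,0.05,0],[-0.003,0.073,0.15,0],[-0.003,0.073,0.22,0],[-0.003,0.073,0.22,0],[-0.003,0.073,0.22,0],[-0.003,0.073,0.22,0]]}}

```text
t: 12.75
eef_pos: [0.5057, -0.1117, 0.2402]
ee_rot: [-0.0, 0.974, 0.225, -0.0]
force: [0.3, 0.4, -0.3]
opening: 0.197
```

```bash
python3 - <<'E'
from h import *
s=get_state();print(s['force']);units([.5056,-.1108,.24]);m,im=shot('wrist','w12')
p=tool()[0];print(p,'tip',proj(m,p-[0,0,.1245]),'bush',proj(m,[.5056,-.1108,.094]));ms,im=shot('scene','s12')
zoom('s12',(270,110,370,220),6,'s12z');zoom('w12',(260,150,380,270),6,'w12z')
E
```

```text
[ 0.32153973  0.38610246 -0.33943363]
shift units [ 0.0029 -0.0084  0.0021]
[ 0.50583235 -0.11175028  0.24047836] tip [321.09645616 199.49566818] bush [319.97586425 191.78677993]
```

View pics/w12z.png

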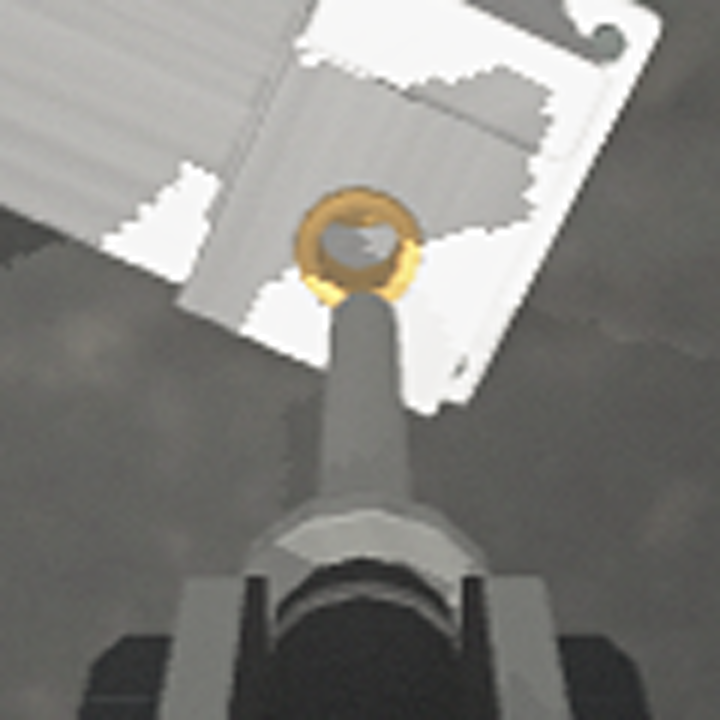

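View pics/s12z.png

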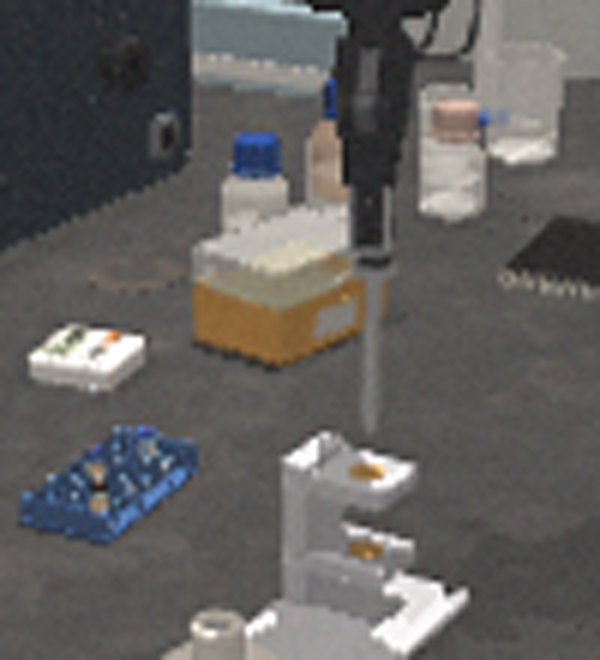

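```bash
python3 - <<'E'
from h import *
ms=camera_model('scene')
for z in (.1155,.094,.046): print(z,proj(ms,[.5056,-.1108,z]))
zoom('s12',(315,165,350,210),16,'s12y')
E
```

```text
0.1155 [330.78592888 181.84125745]
0.094 [330.66895833 187.81090953]
0.046 [330.4145991  200.79226359]
```

View pics/s12y.png

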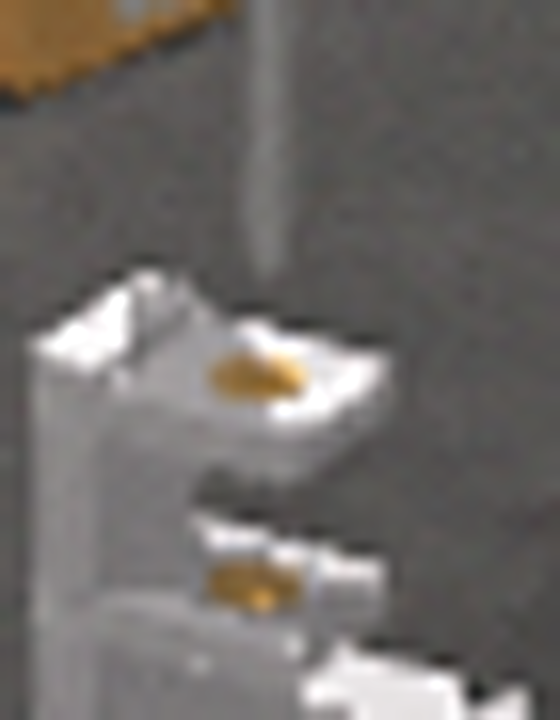

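The scene view gives a bushing centre of (330.6,188.1), which is as predicted. The tip is at (331.3,181.5), about 1 mm off. I'll correct by +0.009 in x and -0.007 in y and lower into the upper bushing.

Call:
{"name": "carry_out", "arguments": {"series": [[0.009,-0.007,0.0,0],[0.009,-0.007,0.08,0],[0.009,-0.007,0.16,0],[0.009,-0.007,0.24,0],[0.009,-0.007,0.3,0],[0.009,-0.007,0.3,0]]}}

```text
t: 13.35
eef_pos: [0.5054, -0.1104, 0.2084]
ee_rot: [-0.001, 0.974, 0.225, -0.001]
force: [-0.1, -0.4, -0.7]
opening: 0.197
```

Call:
{"name": "carry_out", "arguments": {"series": [[0,0,0.05,0],[0,0,0.1,0],[0,0,0.15,0],[0,0,0.15,0],[0,0,0.15,0]]}}

```text
t: 13.77
eef_pos: [0.5061, -0.1107, 0.195]
ee_rot: [-0.0, 0.974, 0.225, -0.0]
force: [0.5, -0.7, -1.6]
opening: 0.193
```

```bash
python3 - <<'E'
from h import *
s=get_state();print(s['force'],s['ft_torque'],tool(s)[0]);m,im=shot('scene','s13');zoom('s13',(300,140,360,220),10,'s13z')
E
```

```text
[ 0.45051325 -0.74325029 -1.56841313] [ 0.02836813 -0.02958799 -0.05086774] [ 0.50608073 -0.11065669  0.19500923]
```

View pics/s13z.png

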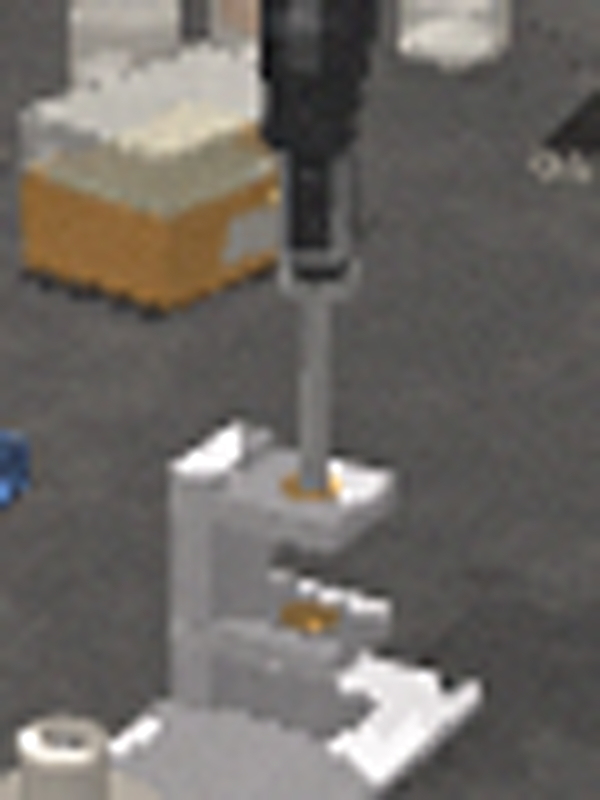

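The shaft is in the upper bushing with no contact force, and the tip is at about z = 0.0705. I'll continue through the lower bushing.

Call:
{"name": "carry_out", "arguments": {"series": [[0,0,0.05,0],[0,0,0.1,0],[0,0,0.15,0],[0,0,0.2,0],[0,0,0.25,0],[0,0,0.25,0]]}}

```text
t: 14.32
eef_pos: [0.5056, -0.1105, 0.169]
ee_rot: [-0.001, 0.974, 0.225, -0.001]
force: [0.3, 0.6, -1.7]
opening: 0.194
```

Call:
{"name": "carry_out", "arguments": {"series": [[0,0,0.06,0],[0,0,0.12,0],[0,0,0.18,0],[0,0,0.24,0],[0,0,0.24,0],[0,0,0.24,0],[0,0,0.24,0]]}}

```text
t: 14.9
eef_pos: [0.5063, -0.1108, 0.1464]
ee_rot: [0.0, 0.974, 0.225, 0.0]
force: [-0.1, 0.4, -1.2]
opening: 0.197
```

```bash
python3 - <<'E'
from h import *
s=get_state();print(s['force'],s['ft_torque'],tool(s)[0],s['ee_rot']);m,im=shot('scene','s14');zoom('s14',(300,140,360,220),10,'s14z')
w,im=shot('wrist','w14');
for z in (.046,.032,.0215,.0115): print(z,(proj(m,[.5056,-.1108,z])-[300,140])*10)
units([.5056,-.1108,.1455])
E
```

```text
[-0.13031914  0.41382905 -1.23384429] [0.05567983 0.00817353 0.00081106] [ 0.50634129 -0.11076351  0.14639452] [1.00105956e-04 9.74257563e-01 2.25437754e-01 9.63232370e-05]
0.046 [304.14599097 607.92263585]
0.032 [303.42121403 644.91199962]
0.0215 [302.88256436 672.40226215]
0.0115 [302.37344572 698.38539362]
shift units [-0.0077 -0.0038  0.0113]
```

View pics/s14z.png

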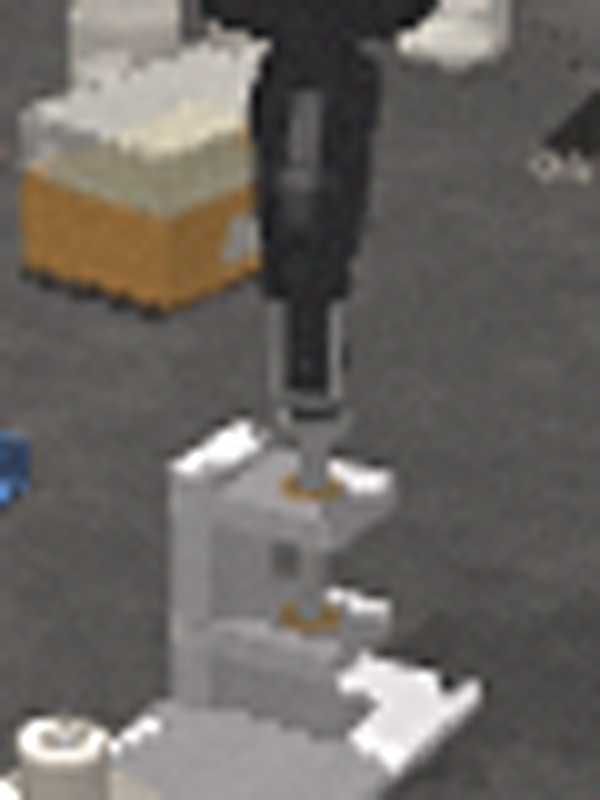

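View pics/w14.png

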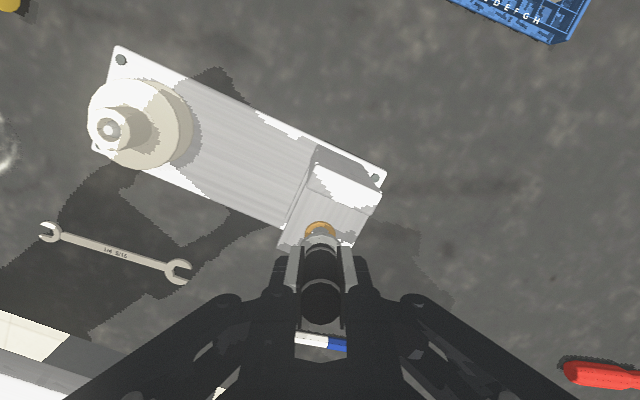

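The shaft passes through both bushings at about zoom (312,490) and (312,610). The lower arm hides the tip, so I'll check the tip depth from the collar height.

```bash
python3 - <<'E'
from h import *
m=camera_model('scene');print([(z,np.round((proj(m,[.5056,-.1108,z])-[300,140])*10)) for z in (.108,.1135,.1185)])
zoom('s14',(318,172,345,205),22,'s14y');print(np.round((proj(m,[.5056,-.1108,.1135])-[318,172])*22),np.round((proj(m,[.5056,-.1108,.1185])-[318,172])*22))
s=get_state();print(s['t'],tool(s)[0],s['force'],s['joint_velocities'])
E
```

```text
[(0.108, array([307., 439.])), (0.1135, array([308., 424.])), (0.1185, array([308., 410.]))]
[281. 229.] [282. 198.]
15.0 [ 0.50646245 -0.11080257  0.14662854] [-0.57994525  0.63354462 -1.2860825 ] [ 0.00103996 -0.00336909  0.00070746  0.00122091 -0.00033561  0.00114255]
```

View pics/s14y.png

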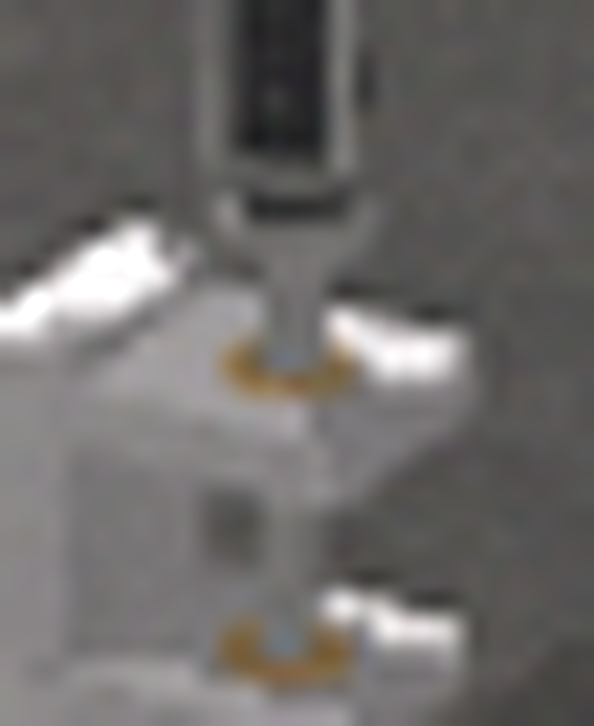

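The collar rim at zoom (295,~220) matches the expected z of about 0.114, which puts the tip at about z = 0.0215, mid-window. The reel is still seated, so I'll hand in.

```bash
python3 - <<'E'
from h import *
print(finish_job());s=get_state();print(s['t'],tool(s)[0],s['force'])
E
```

```text
the job is handed in; nothing more can be done
None
the job is handed in; nothing more can be done
```

I seated the white reel on the spindle and let it go. I then threaded the long rod through both bushings and handed the job in at about 15 s, still holding the rod by its handle.

**Last checks before handing in:**
- **Reel:** its neck top was within about 1 px of where it should be on the spindle axis. The scene view showed it sitting flat on the base.
- **Long rod:** the scene view showed the shaft in both bushings. From the collar height and grip offset, the tip is at about z = 21.5 mm, roughly 10 mm below the lower bushing.
- **Contact force:** the reading was about -1.3 N vertically, so nothing is pressing up from underneath. The gripper was stopped on the handle at an opening of about 0.20.
- **Short rod:** the last clear view of the holder, just after the long rod was lifted out, showed it still in its seat. The arm did not go near the holder again.

**Not confirmed or unexpected:**
- I could not see the tip directly, because the lower arm of the stand hides it from the scene camera.
- The coloured look-alike rods were standing at the start but were lying on the table partway through. I took it that they toppled on their own, because the arm never went near them. The ones in view were still on the work surface, but I made no final check of all of them.

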